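# Pack out a bonding jig and hold it shut

### The job

The freshly bonded cell in the jig must be kept under pressure, but the sprung jaw's short stroke does not reach it. Stand the metal spacer blocks upright in the jig's channel between cell and jaw, broad faces towards the jaw, adding one at a time until pushing the jaw in clamps the stack firmly between its sprung pad and the cell (two or three are needed; feel for it); finish while still holding the jaw pressed in, touching none of the spacers, and do not knock over or shift the other things on the worktop.

Things in the scene. Friction and masses are not known exactly. Their poses are not given: they have to be found in the camera images.
- jig: aluminium bonding jig fixed to the worktop, base plate 80 x 236 x 12 mm. Origin at the underside (worktop height), on the channel's centre line; x across the channel, y along it from the jaw to the cell, z up. The channel floor is 12 mm above the worktop; two low guide rails run along it, 50 mm apart inside, 7 mm thick, tops 22 mm above the worktop. Its place and yaw vary. A tall instrument stands close behind it, 0.1 m beyond: come and go on its near side.
- jaw: steel sliding jaw at the -y end of the jig, 46 mm wide, 24 mm thick, from 13 to 63 mm above the worktop. Origin at the centre of its flat back face (38 mm above the worktop), the face to push; axes as the jig's. It slides along the jig's +y by 36 mm at most, from origin y = -87 mm in the jig frame; a spring pushes it back open (1.5 N at rest, 5.1 N at full stroke). At full stroke it meets a hard stop.
- jaw_pad: black pad carried by the jaw on springs, 44 mm wide. Origin at the centre of its front face, the face that bears on the stack, 42 mm ahead (+y) of the jaw's back face, 38 mm above the worktop; axes as the jig's. The pad gives way up to 8 mm towards the jaw (0.8 N at first touch, 7.2 N at 8 mm, then solid).
- cell: the bonded cell (glass between two grey plates, 44 mm wide, top about 61 mm above the worktop; on its top a thin stub and, behind, a black lock knob reach 70 mm) on the locked back stop at the +y end. Origin at the centre of its flat face towards the jaw, 38 mm above the worktop; axes as the jig's. It does not yield. With the jaw open, the gap from pad to this face is 62 to 98 mm, different each time.
- spacer_a: one of three identical plain metal spacer blocks, upright: 44 mm wide (its x), 24 mm thick (its y), 70 mm high (its z), 0.08 to 0.17 kg. Origin at its centre, 35 mm above its foot. Stands loose on the worktop at the start, broad faces (44 x 70) towards its own y, turned up to 17 deg; a low roll of stickers may stand between
- spacer_b: one of three identical plain metal spacer blocks, upright: 44 mm wide (its x), 24 mm thick (its y), 70 mm high (its z), 0.08 to 0.17 kg. Origin at its centre, 35 mm above its foot. Stands loose on the worktop at the start, broad faces (44 x 70) towards its own y, turned up to 17 deg; a low roll of stickers may stand between
- spacer_c: one of three identical plain metal spacer blocks, upright: 44 mm wide (its x), 24 mm thick (its y), 70 mm high (its z), 0.08 to 0.17 kg. Origin at its centre, 35 mm above its foot. Stands loose on the worktop at the start, broad faces (44 x 70) towards its own y, turned up to 17 deg; a low roll of stickers may stand between

How it is judged:
By the outcome, as a careful person would: the job done as asked, in the order asked, and still so for the second after the job is handed in, while the arm keeps its last pose, push and grip.
It also fails if it takes over 72 s, if anything falls off the work surface, if the arm or the gripper's body presses on something with over 40 N, if the wrist force passes 120 N, or if a joint passes its speed limit or range.

### The arm

A 6-joint arm with a two-finger parallel gripper is mounted at the origin on a cart in front of the work surface, level with it; the furniture and walls round the work are solid. World frame = base frame: x ahead of the robot, y to its left, z up, the work surface at z = 0. Lengths are in m, angles in rad, forces in N, time in s.
With the tool pointing down it reaches from about 0.275 to 0.85 m from the base axis. Payload 19 kg.
Tool frame: the origin (TCP) lies on the centre line of the jaws, within the pads' length; the fingertips stand 11 mm ahead of it and the grasp point (between the pads) lies 8 mm behind it; z points along the fingers, y is the line along which they close (so a half turn about z gives the same grasp; the last joint's range is limited). The gripper opens to 85 mm and grips with 20 to 120 N. Pads are 22 mm wide; open, the fingers measure 114 mm over their backs; the gripper's body (76 mm by 85 mm) begins 54 mm behind the grasp point. The pads swing forward as they close: fully open they stand 13 mm farther back than shut.
Start: joints at [-1.298, 0.15, 1.437, -0, 1.554, -0.134], TCP at [0.227, -0.528, 0.242] pointing down, gripper open.
Joint ranges: [-2.8, 2.8], [-0.68, 2.1], [0.12, 2.68], [-1.39, 4.53], [0.16, 2.79], [-2.81, 2.81]. Speed limits (rad/s): [1.89, 1.89, 2.22, 3.01, 3.01, 3.01].

### API

Orientations are given as [roll, pitch, yaw] about the fixed x, y, z axes, in that order (R = Rz(yaw) Ry(pitch) Rx(roll)).
In Python, from plant import r gives the robot as it stands.
- The arm moves only by the shell command python3 -m creep 'ROWS' [OPENING]. ROWS is JSON, a list of rows, each an object with "offset": the shift along the tool's x, y, z in cm, a list of three; "rot": the turn, a rotation vector about the tool's x, y, z in rad, a list of three. In form: [{"offset": [tx, ty, tz], "rot": [wx, wy, wz]}, ...]. A call has 1 to 8 rows; each row is the pose to reach, as a shift and turn from the pose commanded when the call began, along the tool's axes at that moment; what a row does not reach only later rows make up. A row lasts 1/12 s, in which the tool goes at most 41.7 mm and 7.16 degrees, less where a joint would pass 70% of its speed; a pose out of reach is approached as far as the arm can. A call with a gripper value outside its range is refused whole. OPENING is the closure in counts, from 0 (fully open) to 255 (shut), set as the call begins (- or left out, the last holds). The fingers move at their own pace and stop on an object; the grip force is fixed at half the most. Time passes only in rows, so rows that repeat a pose let the fingers close. It gives the time, the measured TCP pose, the force, the opening and the grip force at its end, in the units of the state.
- r.sense(): the state, without advancing time (a new reading comes with each control period).
- r.capture(name): name is "side" or "top"; returns (picture, depth): 480x640x3 uint8, red, green, blue; 480x640 float32, m along the optical axis (not along the pixel's ray), 0 where there is no reading.
- r.calibration(name): a dict with "fx", "fy", "cx", "cy" (pixels), "R" (3x3) and "t" (3): a world point X has camera coordinates R X + t. Camera axes: x right, y down, z forward; pixel columns grow to the right and rows downward; lengths in m; the calibration is good to about 2 mm. A picture is of the moment at which its call begins. calibration takes no time and is no camera call.
- r.hand_in(): hands the job in; it is judged then, once.
The state is a dict: "t": time; "qpos": joint angles; "joint_velocities": joint speeds; "tau": joint torques, N m; "tcp_pos": TCP position; "tool_rot": TCP orientation; "force": force on the tool from outside, world axes, zero at the start; "ft_torque": the same for the moment, N m; "grip_width": finger opening in m; "grip_force": force on a finger pad.
Only numpy, scipy, OpenCV 4.12 (cv2) and the standard library are available. Lean on these libraries where they do the work, as an engineer would, in place of code of your own. Each camera call takes 0.05 s, during which the arm holds its last target. There are 200 camera calls.

## Working session

There is one attempt and no reset: what is moved stays moved. The work goes in short steps, Python scripts to look and compute and a shell command to move; the robot and the scene stay as the last step left them, time stands still between calls to the robot, and variables do not carry over. Pictures are saved under pics/ and viewed, at most 10 in all, crops included, and the job is handed in when it is done.

```bash
ls; mkdir -p pics; python3 - <<'E'
from plant import r
import cv2,numpy as np
for n in("top","side"):
    p,d=r.capture(n); cv2.imwrite(f"pics/{n}0.png",p[:,:,::-1]); np.save(f"pics/{n}0.npy",d)
    c=r.calibration(n); print(n,c)
s=r.sense();print({k:np.round(v,3) for k,v in s.items()})
E
```

```text
pics
top {'fx': 465.3228846875012, 'fy': 465.3228846875012, 'cx': 313.8438380202235, 'cy': 231.6888547475633, 'R': array([[ 0.01804726, -0.99972225,  0.01515621],
       [-0.98739415, -0.02020468, -0.15698586],
       [ 0.15724848, -0.01213199, -0.98748455]]), 't': array([-0.10589589,  0.46396177,  0.82978091])}
side {'fx': 436.0459035479273, 'fy': 436.0459035479273, 'cx': 325.4069491801485, 'cy': 243.80723637548522, 'R': array([[ 0.99840749, -0.05405982, -0.01612537],
       [-0.04554145, -0.60366813, -0.7959339 ],
       [ 0.03329367,  0.79540073, -0.60516874]]), 't': array([-0.44508051,  0.00418028,  1.18593564])}
{'t': np.float64(0.1), 'qpos': array([-1.298,  0.151,  1.438, -0.   ,  1.554, -0.134]), 'joint_velocities': array([ 0.   , -0.002, -0.002,  0.001, -0.   ,  0.001]), 'tau': array([ 8.0000e-03, -7.1438e+01, -5.7179e+01,  0.0000e+00,  7.0000e-03,
       -0.0000e+00]), 'tcp_pos': array([ 0.227, -0.528,  0.242]), 'tool_rot': array([-3.141, -0.   ,  0.407]), 'force': array([-0.265,  0.034,  0.279]), 'ft_torque': array([-0.039, -0.017, -0.005]), 'grip_force': np.float64(0.0), 'grip_width': np.float64(0.086)}
```

View pics/top0.png

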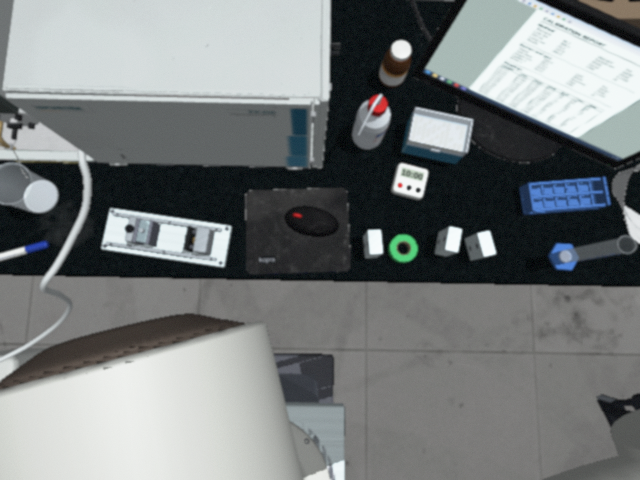

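View pics/side0.png

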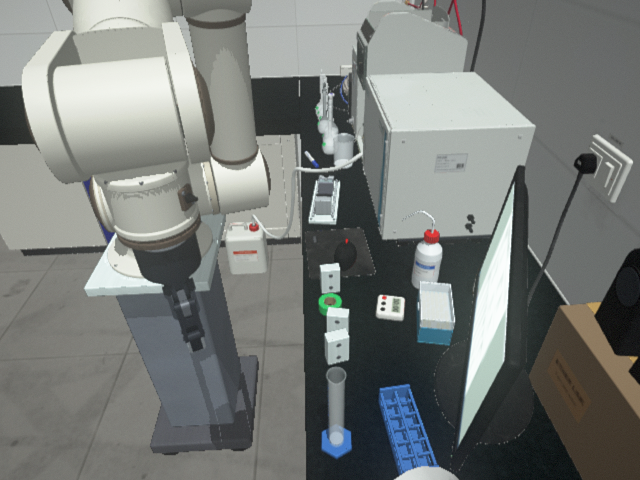

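The top view shows the jig at about (165,237), with the jaw on its right at (200,240) and the cell on its left at (143,232). The spacers are at (373,243), (449,241) and (482,246), with a green roll at (403,248). In the side view the spacers are at (330,278), (338,320) and (337,347), and the jig is at (324,200).

```bash
cat > h.py <<'E'
from plant import r
import cv2,numpy as np
def cloud(n,d):
    c=r.calibration(n); v,u=np.mgrid[:480,:640]
    P=np.stack([(u-c['cx'])/c['fx']*d,(v-c['cy'])/c['fy']*d,d],-1)
    W=(P-c['t'])@c['R']; W[d==0]=np.nan; return W
def ray(n,u,v,z):
    c=r.calibration(n); D=c['R'].T@np.array([(u-c['cx'])/c['fx'],(v-c['cy'])/c['fy'],1]); C=-c['R'].T@c['t']
    return C+D*(z-C[2])/D[2]
def rect(XY):
    (c,(w,h),a)=cv2.minAreaRect((XY*1000).astype(np.float32))
    if w<h: w,h,a=h,w,a+90
    return np.round([c[0]/1000,c[1]/1000],4),round(w,1),round(h,1),round((a+90)%180-90,1)  # long axis angle
def tri(uv):  # two-view triangulation {name:(u,v)}
    A=[];b=[]
    for n,(u,v) in uv.items():
        c=r.calibration(n); M=np.c_[c['R'],c['t']]
        for p,f,cc,k in((u,c['fx'],c['cx'],0),(v,c['fy'],c['cy'],1)):
            row=(p-cc)/f*M[2]-M[k]; A.append(row[:3]); b.append(-row[3])
    return np.linalg.lstsq(np.array(A),np.array(b),rcond=None)[0]
E
python3 - <<'E'
from h import *
for n in("top","side"):
    d=np.load(f"pics/{n}0.npy"); W=cloud(n,d); z=W[...,2]
    reg=(W[...,0]>.2)&(W[...,0]<.75)&(W[...,1]>-.62)&(W[...,1]<.45)
    print(n,'table z',np.nanmedian(z[reg&(abs(z)<.02)]))
    for lo,hi in((.055,.085),(.006,.03)):
        m=(reg&(z>lo)&(z<hi)).astype(np.uint8)
        k,L,S,C=cv2.connectedComponentsWithStats(m,connectivity=4)
        for i in range(1,k):
            if S[i,4]<25 : continue
            q=W[L==i]; print(lo,S[i],np.round(np.median(q[:,2]),4),rect(q[:,:2]))
p=cv2.imread("pics/top0.png")
a=cv2.resize(p[200:275,95:240],None,fx=5.4,fy=5.4,interpolation=cv2.INTER_CUBIC)[:,:783]
b=cv2.resize(p[220:270,355:505],None,fx=783/150,fy=783/150,interpolation=cv2.INTER_CUBIC)[:190]
b=cv2.resize(b,(783,190)); cv2.imwrite("pics/crop1.png",np.vstack([a,b])[:600])
E
```

```text
top table z 0.0010202520609619535
0.055 [ 426   82  176   77 1021] 0.0769 (array([ 0.6811, -0.4612]), 344.6, 8.3, 67.4)
0.055 [289  98  25  13  72] 0.0751 (array([ 0.7087, -0.0719]), 49.7, 21.9, 64.2)
0.055 [ 407  107   66   48 2213] 0.0718 (array([ 0.6586, -0.3289]), 110.7, 68.6, 78.5)
0.055 [355 120   5  14  39] 0.0683 (array([ 0.6649, -0.1717]), 26.0, 3.5, 12.2)
0.055 [  14  122   65   41 1648] 0.0735 (array([0.6161, 0.3901]), 119.3, 76.0, 89.9)
0.055 [310 128   3  29  41] 0.075 (array([ 0.6262, -0.0885]), 54.6, 2.5, -0.9)
0.055 [359 130  27  11 138] 0.0706 (array([ 0.6465, -0.2023]), 47.4, 11.1, -84.1)
0.055 [ 10 151   8  11  39] 0.0829 (array([0.5842, 0.4461]), 16.9, 9.7, 37.6)
0.055 [ 86 155  18   8  50] 0.0819 (array([0.5829, 0.3073]), 42.8, 9.3, 70.5)
0.055 [104 161  37   4  95] 0.0767 (array([0.581 , 0.2572]), 74.6, 6.2, 86.7)
0.055 [142 161  63   4 100] 0.08 (array([0.5826, 0.1623]), 117.7, 7.2, -89.9)
0.055 [206 163  76   4 121] 0.0801 (array([0.5825, 0.0337]), 136.8, 6.7, 89.8)
0.055 [285 165  25   4  57] 0.0665 (array([ 0.5798, -0.0638]), 43.4, 5.0, 89.7)
0.055 [ 10 167 
[... 4981 characters left out ...]
.0074 (array([ 0.5627, -0.5287]), 19.4, 17.6, -86.5)
0.006 [387 404  13  12  97] 0.008 (array([ 0.5376, -0.5322]), 20.7, 20.6, 5.5)
0.006 [405 414  13  11  91] 0.0077 (array([ 0.5653, -0.5526]), 18.2, 17.7, -84.9)
0.006 [390 416  15  12 107] 0.0075 (array([ 0.5402, -0.5601]), 29.9, 20.4, -88.0)
0.006 [409 427  13  12  88] 0.0076 (array([ 0.5671, -0.5761]), 18.8, 17.3, -85.5)
0.006 [322 428  30  29 553] 0.0095 (array([ 0.4328, -0.5852]), 48.7, 47.1, -2.5)
0.006 [394 429  15  12 117] 0.0077 (array([ 0.5426, -0.5789]), 20.6, 18.8, 3.3)
0.006 [414 440  13  13  98] 0.0077 (array([ 0.5697, -0.6009]), 19.0, 18.4, -82.7)
0.006 [398 443  15  12 118] 0.0076 (array([ 0.5449, -0.6032]), 20.0, 18.9, 3.0)
```

View pics/crop1.png

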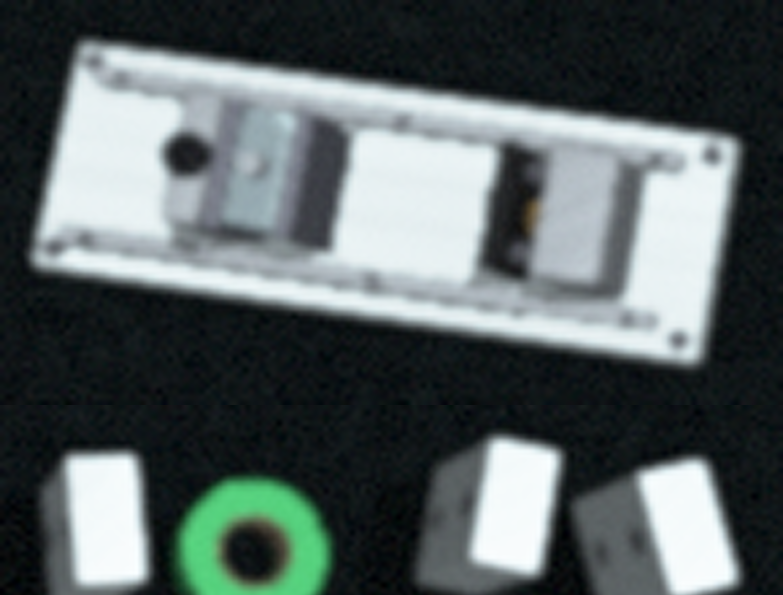

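The crop shows the jaw with its black pad at crop x≈500–640, and the cell's front face at ≈300–350. Heights fit the given sizes: spacers 0.070, jaw 0.063, cell 0.061. The two views agree to about 1 mm in x and 3 mm in y. The pad-to-cell gap is about 62–65 mm, so two spacers probably suffice.

First I go above spacer A at (0.4454, -0.2067), yaw 95.5°.

```bash
cat > go.py <<'E'
# print shift (cm, tool axes) and turn to reach world x y z yaw(deg), tool down
import sys; from h import *
from scipy.spatial.transform import Rotation as T
s=r.sense(); R0=T.from_euler('xyz',s['tool_rot'])
x,y,z,yaw=map(float,sys.argv[1:5]); R1=T.from_euler('xyz',[np.pi,0,np.radians(yaw)])
print('offset',np.round(R0.inv().apply(np.array([x,y,z])-s['tcp_pos'])*100,2),'rot',np.round((R0.inv()*R1).as_rotvec(),3),
 'at',np.round(s['tcp_pos'],4),'yaw',np.round(np.degrees(s['tool_rot']),1),'F',np.round(s['force'],1),'w',s['grip_width'],'t',s['t'])
E
python3 -m creep '[{"offset":[32.8,-20.9,4.2],"rot":[0,0,-1.26]},{"offset":[32.8,-20.9,4.2],"rot":[0,0,-1.26]},{"offset":[32.8,-20.9,4.2],"rot":[0,0,-1.26]},{"offset":[32.8,-20.9,4.2],"rot":[0,0,-1.26]},{"offset":[32.8,-20.9,4.2],"rot":[0,0,-1.26]},{"offset":[32.8,-20.9,4.2],"rot":[0,0,-1.26]},{"offset":[32.8,-20.9,4.2],"rot":[0,0,-1.26]},{"offset":[32.8,-20.9,4.2],"rot":[0,0,-1.26]}]' 0
python3 go.py .4454 -.2067 .2 95.5
```

```text
t: 0.77
tcp_pos: [0.4143, -0.252, 0.2062]
tool_rot: [-3.142, -0.0, 1.413]
force: [0.1, -0.5, -0.5]
grip_width: 0.0852
grip_force: 0.0
offset [4.96 2.36 0.62] rot [-0.    -0.    -0.254] at [ 0.4143 -0.252   0.2062] yaw [-180.    -0.    80.9] F [ 0.1 -0.5 -0.5] w 0.08523164889791444 t 0.7667
```

```bash
python3 -m creep '[{"offset":[5,2.4,0.6],"rot":[0,0,-0.254]},{"offset":[5,2.4,0.6],"rot":[0,0,-0.254]},{"offset":[5,2.4,0.6],"rot":[0,0,-0.254]},{"offset":[5,2.4,4],"rot":[0,0,-0.254]},{"offset":[5,2.4,8],"rot":[0,0,-0.254]},{"offset":[5,2.4,10],"rot":[0,0,-0.254]},{"offset":[5,2.4,10],"rot":[0,0,-0.254]}]'
python3 go.py .4454 -.2067 .05 95.5; python3 - <<'E'
from h import *
o=[]
for n in("top","side"):
    p,d=r.capture(n); W=cloud(n,d)
    c=(375,240) if n=="top" else (330,270)
    o.append(cv2.resize(p[c[1]-40:c[1]+40,c[0]-50:c[0]+50,::-1],(400,320),interpolation=cv2.INTER_CUBIC))
cv2.imwrite("pics/g1.png",np.hstack(o))
E
```

```text
t: 1.35
tcp_pos: [0.4434, -0.2077, 0.1023]
tool_rot: [-3.136, -0.004, 1.659]
force: [-0.8, 0.3, -1.2]
grip_width: 0.0856
grip_force: 0.0
offset [0.06 0.24 5.23] rot [-0.005 -0.004 -0.008] at [ 0.4434 -0.2077  0.1023] yaw [-179.7   -0.2   95. ] F [-0.8  0.3 -1.2] w 0.08564721407977648 t 1.35
```

View pics/g1.png

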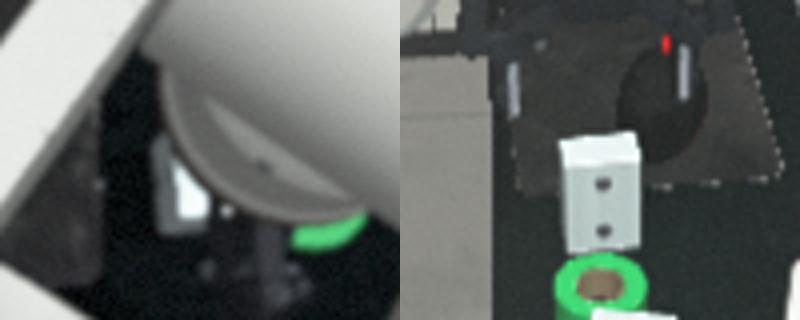

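The side crop shows the finger pads at x≈513 and 685, straddling the spacer (560–640) and centred on it. I'll lower and grip.

```bash
python3 -m creep '[{"offset":[0.1,0.2,3],"rot":[0,0,0]},{"offset":[0.1,0.2,5.2],"rot":[0,0,0]},{"offset":[0.1,0.2,5.2],"rot":[0,0,0]},{"offset":[0.1,0.2,5.2],"rot":[0,0,0]}]'
python3 go.py .4454 -.2067 .05 95.5
python3 -m creep '[{"offset":[0,0,0],"rot":[0,0,0]},{"offset":[0,0,0],"rot":[0,0,0]},{"offset":[0,0,0],"rot":[0,0,0]},{"offset":[0,0,0],"rot":[0,0,0]},{"offset":[0,0,0],"rot":[0,0,0]},{"offset":[0,0,0],"rot":[0,0,0]},{"offset":[0,0,0],"rot":[0,0,0]},{"offset":[0,0,0],"rot":[0,0,0]}]' 255
```

```text
t: 1.78
tcp_pos: [0.4478, -0.2078, 0.0559]
tool_rot: [3.141, 0.0, 1.66]
force: [0.2, -1.0, 0.4]
grip_width: 0.0854
grip_force: 0.0
offset [ 0.13 -0.23  0.59] rot [ 0.     0.    -0.007] at [ 0.4478 -0.2078  0.0559] yaw [180.    0.   95.1] F [ 0.2 -1.   0.4] w 0.08536475525362015 t 1.7833
t: 2.45
tcp_pos: [0.448, -0.2077, 0.0559]
tool_rot: [3.14, 0.001, 1.661]
force: [-2.6, 0.3, 12.7]
grip_width: 0.043
grip_force: 59.7
```

```bash
python3 -m creep '[{"offset":[0,0,-2],"rot":[0,0,0]},{"offset":[0,0,-6],"rot":[0,0,0]},{"offset":[0,0,-10],"rot":[0,0,0]},{"offset":[0,0,-12.5],"rot":[0,0,0]},{"offset":[0,0,-12.5],"rot":[0,0,0]},{"offset":[0,0,-12.5],"rot":[0,0,0]},{"offset":[0,0,-12.5],"rot":[0,0,0]}]'
cat > held.py <<'E'
from h import *
s=r.sense(); T=s['tcp_pos']; ft=T[2]-.0559
p,d=r.capture("side"); W=cloud("side",d)
m=(abs(W[...,0]-T[0])<.045)&(abs(W[...,1]-T[1])<.03)&(W[...,2]>ft+.006)&(W[...,2]<ft+.03)
q=W[m]; print('n',len(q),'tcp',np.round(T,4)); 
k,L,S,C=cv2.connectedComponentsWithStats(m.astype(np.uint8),connectivity=4); i=1+S[1:,4].argmax(); q=W[L==i]
x0,x1=np.percentile(q[:,0],[1,99]); print(S[i],'x',x0,x1,'mid',(x0+x1)/2,'w',x1-x0)
b=np.polyfit(q[:,0]-T[0],q[:,1],1); print('front face y at centre',b[1],'slope deg',np.degrees(np.arctan(b[0])))
cv2.imwrite("pics/held%d.png"%int(s['t']*10),p[:,:,::-1])
E
python3 held.py; python3 go.py .4552 .18 .18 82.7
```

```text
t: 3.03
tcp_pos: [0.4471, -0.2071, 0.1788]
tool_rot: [-3.141, -0.001, 1.661]
force: [-0.0, 0.4, -1.2]
grip_width: 0.0433
grip_force: 62.3
n 185 tcp [ 0.4471 -0.2071  0.1788]
[319 238  22  13 185] x 0.4229606391774087 0.46806950380441403 mid 0.4455150714909114 w 0.04510886462700531
front face y at centre -0.21698146700294332 slope deg -0.4219168702174102
offset [38.47  4.3  -0.13] rot [-0.002 -0.001  0.217] at [ 0.447  -0.207   0.1783] yaw [-1.799e+02 -1.000e-01  9.520e+01] F [ 0.8  0.1 -1.9] w 0.04290178405477118 t 3.0833
```

```bash
python3 -m creep '[{"offset":[38,4.3,0],"rot":[0,0,0.217]},{"offset":[38,4.3,0],"rot":[0,0,0.217]},{"offset":[38,4.3,0],"rot":[0,0,0.217]},{"offset":[38,4.3,0],"rot":[0,0,0.217]},{"offset":[38,4.3,0],"rot":[0,0,0.217]},{"offset":[38,4.3,0],"rot":[0,0,0.217]},{"offset":[38,4.3,0],"rot":[0,0,0.217]},{"offset":[38,4.3,0],"rot":[0,0,0.217]}]'
python3 -m creep '[{"offset":[5,0,0],"rot":[0,0,0]},{"offset":[5,0,0],"rot":[0,0,0]},{"offset":[5,0,0],"rot":[0,0,0]}]'
python3 go.py .456 .175 .131 82.7
```

```text
t: 3.75
tcp_pos: [0.4539, 0.1204, 0.1783]
tool_rot: [-3.14, 0.0, 1.444]
force: [0.5, 0.1, -0.9]
grip_width: 0.0432
grip_force: 62.2
t: 4.0
tcp_pos: [0.4605, 0.1704, 0.178]
tool_rot: [-3.139, 0.0, 1.448]
force: [0.1, -0.8, -1.9]
grip_width: 0.0428
grip_force: 62.2
offset [ 0.4  -0.49  4.7 ] rot [-0.003  0.     0.004] at [0.4605 0.1704 0.178 ] yaw [-179.9    0.    82.9] F [ 0.1 -0.8 -1.9] w 0.042819445652478416 t 4.0
```

```bash
python3 -m creep '[{"offset":[0.4,-0.5,2],"rot":[0,0,0.004]},{"offset":[0.4,-0.5,4.7],"rot":[0,0,0.004]},{"offset":[0.4,-0.5,4.7],"rot":[0,0,0.004]},{"offset":[0.4,-0.5,4.7],"rot":[0,0,0.004]},{"offset":[0.4,-0.5,4.7],"rot":[0,0,0.004]}]'
python3 held.py; python3 go.py .456 .175 .131 82.7; python3 - <<'E'
from h import *
d=np.load("pics/side0.npy"); W=cloud("side",d); x,y,z=W[...,0],W[...,1],W[...,2]
m=(z>.008)&(z<.03)&(y>.06)&(y<.31)&(abs(x-.455)<.06)
u=np.array([np.cos(np.radians(82.7)),np.sin(np.radians(82.7))]); v=np.array([u[1],-u[0]])
for n in("side","top"):
    W=cloud(n,np.load(f"pics/{n}0.npy")); q=W[(W[...,2]>.008)&(W[...,2]<.03)&(W[...,1]>.06)&(W[...,1]<.31)&(abs(W[...,0]-.455)<.06)]
    a=(q[:,:2]-[.455,.1835])@u; b=(q[:,:2]-[.455,.1835])@v
    for lo in(-.12,-.08,-.04,0,.04,.08):
        k=(a>lo)&(a<lo+.04); print(n,lo,k.sum(),np.round(np.percentile(b[k],[1,99])*1e3,1))
    e=W[(W[...,2]>.057)&(W[...,2]<.066)&(W[...,1]>.06)&(W[...,1]<.28)&(abs(W[...,0]-.455)<.06)]
    a=np.sort((e[:,:2]-[.455,.1835])@u)*1e3; j=np.diff(a).argmax(); print('along: ',a[[0,j,j+1,-1]])
p=cv2.imread(sorted(__import__('glob').glob("pics/held*.png"),key=lambda f:int(f[9:-4]))[-1])
cv2.imwrite("pics/c2.png",cv2.resize(p[130:240,260:400],(700,550),interpolation=cv2.INTER_CUBIC))
E
```

```text
t: 4.42
tcp_pos: [0.4572, 0.172, 0.1334]
tool_rot: [3.141, -0.0, 1.439]
force: [0.5, -0.0, -1.3]
grip_width: 0.0426
grip_force: 62.1
n 105 tcp [0.4572 0.172  0.1334]
[318 175  15   8 105] x 0.4344554571712656 0.47532271208666665 mid 0.45488908462896616 w 0.04086725491540105
front face y at centre 0.16180302018845455 slope deg -7.052603610325226
offset [ 0.27 -0.17  0.27] rot [ 0.001 -0.    -0.004] at [0.4574 0.1721 0.1337] yaw [179.9  -0.   82.5] F [ 1.   0.2 -1. ] w 0.042647596895374576 t 4.4667
side -0.12 297 [-38.5  39. ]
side -0.08 81 [-39.4  39.4]
side -0.04 68 [-40.1  39.8]
side 0 100 [-39.5  39.5]
side 0.04 64 [-39.5  39.8]
side 0.08 42 [-39.2  38.3]
along:  [-94.99143326 -46.68443533   8.60820219  57.6516894 ]
top -0.12 745 [-39.9  38.4]
top -0.08 356 [-40.2  39. ]
top -0.04 796 [-39.9  38.5]
top 0 640 [-40.1  38.5]
top 0.04 351 [-40.2  39.2]
top 0.08 817 [-39.9  38.5]
along:  [-89.95996338 -47.39837229  14.11165157  58.87555673]
```

View pics/c2.png

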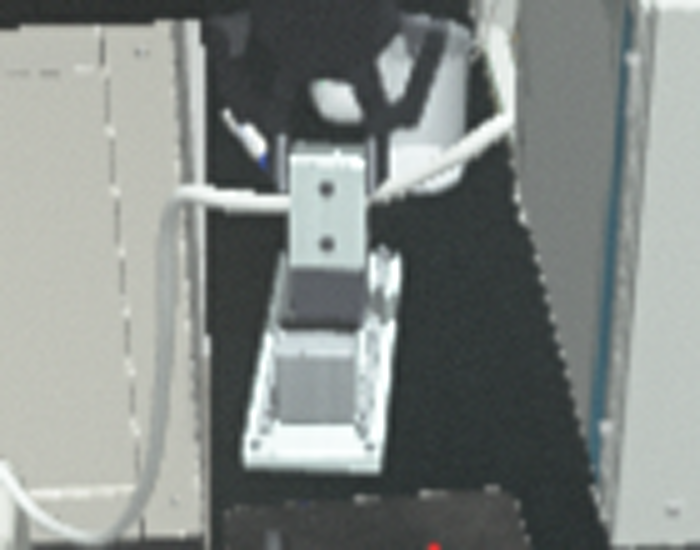

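```bash
python3 - <<'E'
from h import *
u=np.array([np.cos(np.radians(82.7)),np.sin(np.radians(82.7))]); v=np.array([u[1],-u[0]])
def f(a,z):
    P=ray("side",260+a[0]/5-.4,130+a[1]/5-.4,z)[:2]-[.455,.1835]; return np.round([P@u*1e3,P@v*1e3],1)
for n,pts,z in(("spacer foot",[(289,267),(367,268)],.0775),("jaw top back",[(277,355),(356,355)],.063),("pad top",[(290,270),(370,272)],.061),("plate",[(244,464),(382,466)],.012)):
    print(n,[f(p,z) for p in pts])
E
```

```text
spacer foot [array([-16.5, -20.5]), array([-15.6,  25.6])]
jaw top back [array([-91.8, -21.1]), array([-89.7,  23.7])]
pad top [array([  9.1, -22.6]), array([ 8.9, 25.8])]
plate [array([-127.6,  -38.3]), array([-125.7,   40.3])]
```

```bash
python3 -m creep '[{"offset":[-0.5,-0.14,0],"rot":[0,0,0]},{"offset":[-0.5,-0.14,2.5],"rot":[0,0,0]},{"offset":[-0.5,-0.14,4.8],"rot":[0,0,0]},{"offset":[-0.5,-0.14,4.8],"rot":[0,0,0]},{"offset":[-0.5,-0.14,4.8],"rot":[0,0,0]}]'
python3 -m creep '[{"offset":[0,0,0.4],"rot":[0,0,0]},{"offset":[0,0,0.8],"rot":[0,0,0]},{"offset":[0,0,1.0],"rot":[0,0,0]},{"offset":[0,0,1.0],"rot":[0,0,0]}]'
```

```text
t: 4.88
tcp_pos: [0.4545, 0.1674, 0.085]
tool_rot: [-3.141, 0.0, 1.439]
force: [1.1, 0.7, -0.7]
grip_width: 0.043
grip_force: 62.1
t: 5.22
tcp_pos: [0.4548, 0.1678, 0.0747]
tool_rot: [3.141, -0.0, 1.44]
force: [0.5, 0.6, -1.8]
grip_width: 0.0429
grip_force: 62.2
```

```bash
python3 -m creep '[{"offset":[0,0,0.3],"rot":[0,0,0]},{"offset":[0,0,0.6],"rot":[0,0,0]},{"offset":[0,0,0.68],"rot":[0,0,0]},{"offset":[0,0,0.68],"rot":[0,0,0]}]'
python3 -m creep '[{"offset":[0.2,0,0],"rot":[0,0,0]},{"offset":[0.4,0,0],"rot":[0,0,0]},{"offset":[0.4,0,0],"rot":[0,0,0]},{"offset":[0.4,0,0],"rot":[0,0,0]}]'
```

```text
t: 5.55
tcp_pos: [0.4548, 0.1679, 0.068]
tool_rot: [3.141, -0.0, 1.44]
force: [-2.1, 0.2, 3.9]
grip_width: 0.0426
grip_force: 62.8
t: 5.88
tcp_pos: [0.4555, 0.1719, 0.068]
tool_rot: [3.141, -0.0, 1.44]
force: [-0.9, -2.2, 5.7]
grip_width: 0.0424
grip_force: 63.1
```

```bash
python3 -m creep '[{"offset":[0.1,0,0],"rot":[0,0,0]},{"offset":[0.2,0,0],"rot":[0,0,0]},{"offset":[0.2,0,0],"rot":[0,0,0]}]'
python3 -m creep '[{"offset":[0.1,0,0],"rot":[0,0,0]},{"offset":[0.2,0,0],"rot":[0,0,0]},{"offset":[0.2,0,0],"rot":[0,0,0]}]'
```

```text
t: 6.13
tcp_pos: [0.4557, 0.1737, 0.068]
tool_rot: [3.141, 0.0, 1.44]
force: [-0.3, -3.9, 6.5]
grip_width: 0.0426
grip_force: 63.1
t: 6.38
tcp_pos: [0.456, 0.1757, 0.068]
tool_rot: [3.141, 0.0, 1.44]
force: [-0.2, -3.5, 6.1]
grip_width: 0.0428
grip_force: 63.1
```

```bash
python3 -m creep '[{"offset":[0.1,0,0],"rot":[0,0,0]},{"offset":[0.2,0,0],"rot":[0,0,0]},{"offset":[0.2,0,0],"rot":[0,0,0]}]'
python3 -m creep '[{"offset":[0.1,0,0],"rot":[0,0,0]},{"offset":[0.2,0,0],"rot":[0,0,0]},{"offset":[0.2,0,0],"rot":[0,0,0]}]'
python3 -m creep '[{"offset":[0.1,0,0],"rot":[0,0,0]},{"offset":[0.2,0,0],"rot":[0,0,0]},{"offset":[0.2,0,0],"rot":[0,0,0]}]'
```

```text
t: 6.63
tcp_pos: [0.4563, 0.1777, 0.068]
tool_rot: [3.141, 0.0, 1.44]
force: [0.1, -3.7, 5.4]
grip_width: 0.0432
grip_force: 63.1
t: 6.88
tcp_pos: [0.4565, 0.1796, 0.068]
tool_rot: [3.141, 0.0, 1.44]
force: [-0.2, -3.7, 5.9]
grip_width: 0.0428
grip_force: 63.1
t: 7.13
tcp_pos: [0.4568, 0.1816, 0.068]
tool_rot: [3.141, 0.0, 1.44]
force: [0.7, -3.9, 4.2]
grip_width: 0.0432
grip_force: 63.1
```

```bash
python3 -m creep '[{"offset":[0.1,0,0],"rot":[0,0,0]},{"offset":[0.2,0,0],"rot":[0,0,0]},{"offset":[0.2,0,0],"rot":[0,0,0]}]'
python3 -m creep '[{"offset":[0.1,0,0],"rot":[0,0,0]},{"offset":[0.2,0,0],"rot":[0,0,0]},{"offset":[0.2,0,0],"rot":[0,0,0]}]'
```

```text
t: 7.38
tcp_pos: [0.457, 0.1836, 0.068]
tool_rot: [3.141, 0.0, 1.44]
force: [-0.1, -4.5, 6.7]
grip_width: 0.0431
grip_force: 63.1
t: 7.63
tcp_pos: [0.4572, 0.1845, 0.068]
tool_rot: [3.141, 0.003, 1.44]
force: [-3.4, -16.9, 9.9]
grip_width: 0.043
grip_force: 63.7
```

```bash
python3 -m creep '[{"offset":[-0.12,0,0],"rot":[0,0,0]},{"offset":[-0.12,0,0],"rot":[0,0,0]}]'
python3 -m creep '[{"offset":[0,0,0],"rot":[0,0,0]},{"offset":[0,0,0],"rot":[0,0,0]},{"offset":[0,0,0],"rot":[0,0,0]},{"offset":[0,0,0],"rot":[0,0,0]},{"offset":[0,0,0],"rot":[0,0,0]},{"offset":[0,0,0],"rot":[0,0,0]}]' 0
python3 -m creep '[{"offset":[0,0,-2],"rot":[0,0,0]},{"offset":[0,0,-6],"rot":[0,0,0]},{"offset":[0,0,-10],"rot":[0,0,0]},{"offset":[0,0,-12],"rot":[0,0,0]},{"offset":[0,0,-12],"rot":[0,0,0]},{"offset":[0,0,-12],"rot":[0,0,0]}]'
python3 go.py .4555 -.3475 .2 78.5
```

```text
t: 7.8
tcp_pos: [0.4572, 0.1843, 0.068]
tool_rot: [3.141, -0.0, 1.44]
force: [-1.3, -3.0, 5.4]
grip_width: 0.0431
grip_force: 63.0
t: 8.3
tcp_pos: [0.4569, 0.1845, 0.0677]
tool_rot: [-3.141, -0.0, 1.44]
force: [-0.6, -0.3, -0.7]
grip_width: 0.0854
grip_force: 0.0
t: 8.8
tcp_pos: [0.4573, 0.1846, 0.1887]
tool_rot: [3.14, -0.001, 1.44]
force: [-0.3, 0.4, -1.1]
grip_width: 0.0856
grip_force: 0.0
offset [-52.77   6.77  -1.16] rot [ 0.002 -0.001  0.07 ] at [0.4573 0.1846 0.1887] yaw [ 1.799e+02 -1.000e-01  8.250e+01] F [-0.3  0.4 -1.1] w 0.0855923831402617 t 8.8
```

```bash
python3 -m creep '[{"offset":[-32,4.1,-0.5],"rot":[0,0,0.07]},{"offset":[-32,4.1,-0.5],"rot":[0,0,0.07]},{"offset":[-32,4.1,-0.5],"rot":[0,0,0.07]},{"offset":[-32,4.1,-0.5],"rot":[0,0,0.07]},{"offset":[-32,4.1,-0.5],"rot":[0,0,0.07]},{"offset":[-32,4.1,-0.5],"rot":[0,0,0.07]},{"offset":[-32,4.1,-0.5],"rot":[0,0,0.07]},{"offset":[-32,4.1,-0.5],"rot":[0,0,0.07]}]'
python3 go.py .4555 -.3475 .2 78.5; python3 - <<'E'
from h import *
o=[]
u=np.array([np.cos(np.radians(82.7)),np.sin(np.radians(82.7))]); v=np.array([u[1],-u[0]])
for n,c in(("top",(165,232)),("side",(325,200))):
    p,d=r.capture(n); W=cloud(n,d); o.append(cv2.resize(p[c[1]-40:c[1]+40,c[0]-50:c[0]+50,::-1],(400,320),interpolation=cv2.INTER_CUBIC))
    for lo,hi in((.074,.092),(.057,.066)):
        m=(W[...,2]>lo)&(W[...,2]<hi)&(W[...,1]>.06)&(W[...,1]<.28)&(abs(W[...,0]-.455)<.06)
        k,L,S,C=cv2.connectedComponentsWithStats(m.astype(np.uint8),connectivity=4)
        for i in range(1,k):
            if S[i,4]<25: continue
            q=W[L==i]; e=(q[:,:2]-[.455,.1835])@np.c_[u,v]*1e3; print(n,lo,S[i],np.median(q[:,2]).round(4),'along',np.percentile(e[:,0],[1,99]).round(1),'across',np.percentile(e[:,1],[1,99]).round(1),rect(q[:,:2]))
cv2.imwrite("pics/p1.png",np.hstack(o))
E
```

```text
t: 9.47
tcp_pos: [0.4548, -0.1409, 0.1914]
tool_rot: [-3.14, -0.0, 1.369]
force: [1.1, 1.2, 0.3]
grip_width: 0.0852
grip_force: 0.0
offset [-20.23   4.22  -0.87] rot [-0.002 -0.    -0.001] at [ 0.4548 -0.1409  0.1914] yaw [-179.9   -0.    78.4] F [1.1 1.2 0.3] w 0.08523064842456754 t 9.4667
top 0.074 [145 218  19  26 364] 0.0821 along [-9.4 14.2] across [-21.4  21.7] (array([0.4555, 0.1859]), 44.1, 25.0, -6.6)
top 0.057 [124 216  25  26 403] 0.0614 along [22.6 57.9] across [-22.2  21. ] (array([0.4597, 0.2237]), 45.7, 36.7, -7.2)
top 0.057 [160 222   7  24  37] 0.0615 along [-9.8 -6.7] across [-21.5  20.9] (array([0.4537, 0.1749]), 43.0, 3.2, -10.0)
top 0.057 [183 226   9  24 112] 0.0606 along [-55.8 -47.6] across [-22.1  20. ] (array([0.4476, 0.1323]), 43.1, 8.4, -8.2)
top 0.057 [193 226  17  27 342] 0.0629 along [-89.4 -66. ] across [-23.3  21.5] (array([0.4445, 0.1068]), 45.9, 24.8, -7.8)
side 0.057 [318 185  15   4  39] 0.0621 along [-14.9  -4.5] across [-19.9  21.9] (array([0.4549, 0.1731]), 42.0, 9.5, -3.4)
side 0.057 [315 193  16  11 131] 0.0635 along [-94.3 -49.8] across [-22.3  21.5] (array([0.4456, 0.1124]), 45.4, 44.8, 81.7)
```

View pics/p1.png

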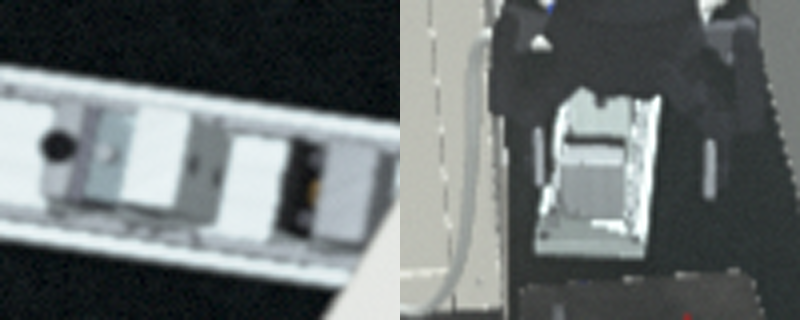

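Spacer A stands upright against the cell, centred in the channel, at along −9.4…14.2 mm. The pad front is at −47.6, leaving 38 mm, so one spacer can't be clamped with a 36 mm stroke. I'll fetch B.

```bash
python3 -m creep '[{"offset":[-20.2,4.2,-0.8],"rot":[0,0,0]},{"offset":[-20.2,4.2,-0.8],"rot":[0,0,0]},{"offset":[-20.2,4.2,-0.8],"rot":[0,0,0]},{"offset":[-20.2,4.2,-0.8],"rot":[0,0,0]},{"offset":[-20.2,4.2,-0.8],"rot":[0,0,0]},{"offset":[-20.2,4.2,-0.8],"rot":[0,0,0]},{"offset":[-20.2,4.2,4],"rot":[0,0,0]},{"offset":[-20.2,4.2,8]}]' || true
python3 go.py .4555 -.3475 .055 78.5
```

```text
offset [-20.12   4.27  13.61] rot [-0.002  0.    -0.005] at [ 0.455  -0.1418  0.1911] yaw [-179.9    0.    78.2] F [0.  0.1 0.6] w 0.08565164358145848 t 9.5667schema error: expected keys offset, rot
```

```bash
python3 -m creep '[{"offset":[-20.1,4.3,-0.8],"rot":[0,0,0]},{"offset":[-20.1,4.3,-0.8],"rot":[0,0,0]},{"offset":[-20.1,4.3,-0.8],"rot":[0,0,0]},{"offset":[-20.1,4.3,-0.8],"rot":[0,0,0]},{"offset":[-20.1,4.3,-0.8],"rot":[0,0,0]},{"offset":[-20.1,4.3,-0.8],"rot":[0,0,0]},{"offset":[-20.1,4.3,4],"rot":[0,0,0]},{"offset":[-20.1,4.3,8],"rot":[0,0,0]}]'
python3 -m creep '[{"offset":[0,0,0],"rot":[0,0,0]},{"offset":[0,0,0],"rot":[0,0,0]}]'
python3 go.py .4555 -.3475 .055 78.5
```

```text
t: 10.23
tcp_pos: [0.4582, -0.3442, 0.1166]
tool_rot: [3.14, 0.001, 1.369]
force: [-0.2, -0.4, -1.4]
grip_width: 0.0858
grip_force: 0.0
t: 10.4
tcp_pos: [0.4571, -0.3423, 0.1157]
tool_rot: [-3.137, -0.003, 1.37]
force: [0.3, 0.1, 0.4]
grip_width: 0.0853
grip_force: 0.0
offset [-0.55 -0.03  6.07] rot [-0.004 -0.003  0.   ] at [ 0.4571 -0.3423  0.1157] yaw [-179.8   -0.2   78.5] F [0.3 0.1 0.4] w 0.08528678293581857 t 10.4
```

```bash
python3 -m creep '[{"offset":[-0.5,0,1],"rot":[0,0,0]},{"offset":[-0.5,0,4],"rot":[0,0,0]},{"offset":[-0.5,0,6],"rot":[0,0,0]},{"offset":[-0.5,0,6],"rot":[0,0,0]},{"offset":[-0.5,0,6],"rot":[0,0,0]}]'
python3 -m creep '[{"offset":[0,0,0],"rot":[0,0,0]},{"offset":[0,0,0],"rot":[0,0,0]},{"offset":[0,0,0],"rot":[0,0,0]},{"offset":[0,0,0],"rot":[0,0,0]},{"offset":[0,0,0],"rot":[0,0,0]},{"offset":[0,0,0],"rot":[0,0,0]},{"offset":[0,0,0],"rot":[0,0,0]},{"offset":[0,0,0],"rot":[0,0,0]}]' 255
```

```text
t: 10.82
tcp_pos: [0.4572, -0.349, 0.0586]
tool_rot: [3.141, 0.0, 1.37]
force: [0.8, -0.2, -0.3]
grip_width: 0.0854
grip_force: 0.0
t: 11.48
tcp_pos: [0.4571, -0.3491, 0.0589]
tool_rot: [3.14, 0.001, 1.37]
force: [-3.6, 0.7, 10.7]
grip_width: 0.0433
grip_force: 59.1
```

```bash
python3 -m creep '[{"offset":[0,0,-2],"rot":[0,0,0]},{"offset":[0,0,-6],"rot":[0,0,0]},{"offset":[0,0,-10],"rot":[0,0,0]},{"offset":[0,0,-12.5],"rot":[0,0,0]},{"offset":[0,0,-12.5],"rot":[0,0,0]},{"offset":[0,0,-12.5],"rot":[0,0,0]}]'
python3 go.py .4532 .1536 .184 82.5
```

```text
t: 11.98
tcp_pos: [0.4572, -0.3489, 0.1841]
tool_rot: [3.139, 0.002, 1.37]
force: [0.0, 0.5, -1.7]
grip_width: 0.0431
grip_force: 62.0
offset [ 49.16 -10.42  -0.1 ] rot [ 0.003  0.002 -0.07 ] at [ 0.4572 -0.3489  0.1841] yaw [1.799e+02 1.000e-01 7.850e+01] F [ 0.   0.5 -1.7] w 0.04308945876196602 t 11.9833
```

```bash
python3 -m creep '[{"offset":[30,-6.4,-0.1],"rot":[0,0,-0.07]},{"offset":[30,-6.4,-0.1],"rot":[0,0,-0.07]},{"offset":[30,-6.4,-0.1],"rot":[0,0,-0.07]},{"offset":[30,-6.4,-0.1],"rot":[0,0,-0.07]},{"offset":[30,-6.4,-0.1],"rot":[0,0,-0.07]},{"offset":[30,-6.4,-0.1],"rot":[0,0,-0.07]},{"offset":[30,-6.4,-0.1],"rot":[0,0,-0.07]},{"offset":[30,-6.4,-0.1],"rot":[0,0,-0.07]}]'
python3 go.py .4532 .1536 .184 82.5
```

```text
t: 12.65
tcp_pos: [0.4528, -0.0377, 0.1823]
tool_rot: [-3.14, -0.001, 1.442]
force: [0.1, -1.4, -1.5]
grip_width: 0.0434
grip_force: 61.9
offset [18.97 -2.42 -0.14] rot [-0.002 -0.001  0.002] at [ 0.4528 -0.0377  0.1823] yaw [-1.799e+02 -1.000e-01  8.260e+01] F [ 0.1 -1.4 -1.5] w 0.043408248885051424 t 12.65
```

```bash
python3 -m creep '[{"offset":[19,-2.4,0],"rot":[0,0,0]},{"offset":[19,-2.4,0],"rot":[0,0,0]},{"offset":[19,-2.4,0],"rot":[0,0,0]},{"offset":[19,-2.4,0],"rot":[0,0,0]},{"offset":[19,-2.4,0],"rot":[0,0,0]},{"offset":[19,-2.4,0],"rot":[0,0,0]},{"offset":[19,-2.4,0],"rot":[0,0,0]},{"offset":[19,-2.4,0],"rot":[0,0,0]}]'
python3 go.py .4532 .1536 .145 82.5; python3 held.py
```

```text
t: 13.32
tcp_pos: [0.4546, 0.1493, 0.1825]
tool_rot: [-3.14, 0.001, 1.44]
force: [0.3, 0.2, -0.8]
grip_width: 0.0431
grip_force: 61.9
offset [ 0.41 -0.19  3.75] rot [-0.002  0.001  0.   ] at [0.4546 0.1493 0.1825] yaw [-179.9    0.    82.5] F [ 0.3  0.2 -0.8] w 0.04314252050652418 t 13.3167
n 125 tcp [0.4546 0.1493 0.1825]
[316 163  16   9 124] x 0.42919258578776615 0.4714283239810765 mid 0.45031045488442134 w 0.042235738193310335
front face y at centre 0.13823549063932886 slope deg -7.895686128332685
```

```bash
python3 -m creep '[{"offset":[0.4,-0.19,0],"rot":[0,0,0]},{"offset":[0.4,-0.19,2],"rot":[0,0,0]},{"offset":[0.4,-0.19,3.2],"rot":[0,0,0]},{"offset":[0.4,-0.19,3.2],"rot":[0,0,0]},{"offset":[0.4,-0.19,3.2],"rot":[0,0,0]}]'
python3 go.py .4532 .1536 .088 82.5; python3 held.py
```

```text
t: 13.78
tcp_pos: [0.4535, 0.1533, 0.1513]
tool_rot: [-3.141, 0.0, 1.439]
force: [-0.4, -0.3, -1.1]
grip_width: 0.0431
grip_force: 61.9
offset [ 0.03 -0.03  6.33] rot [-0.001  0.    -0.001] at [0.4535 0.1533 0.1513] yaw [-179.9    0.    82.4] F [-0.4 -0.3 -1.1] w 0.04306913940661261 t 13.7833
n 118 tcp [0.4535 0.1533 0.1513]
[316 172  16   9 118] x 0.42837574212182916 0.4714904510605215 mid 0.4499330965911753 w 0.04311470893869235
front face y at centre 0.1426087821009234 slope deg -6.386737761604167
```

```bash
python3 -m creep '[{"offset":[0,0,2.5],"rot":[0,0,0]},{"offset":[0,0,4.5],"rot":[0,0,0]},{"offset":[0,0,5.5],"rot":[0,0,0]},{"offset":[0,0,6.3],"rot":[0,0,0]},{"offset":[0,0,6.3],"rot":[0,0,0]},{"offset":[0,0,6.3],"rot":[0,0,0]}]'
python3 -m creep '[{"offset":[0,0,0.4],"rot":[0,0,0]},{"offset":[0,0,0.8],"rot":[0,0,0]},{"offset":[0,0,1.1],"rot":[0,0,0]},{"offset":[0,0,1.1],"rot":[0,0,0]}]'
```

```text
t: 14.33
tcp_pos: [0.454, 0.1539, 0.0891]
tool_rot: [3.141, -0.0, 1.44]
force: [0.6, -0.1, -1.0]
grip_width: 0.0434
grip_force: 61.9
t: 14.67
tcp_pos: [0.4534, 0.1539, 0.077]
tool_rot: [-3.141, 0.0, 1.44]
force: [-1.0, -0.2, -1.9]
grip_width: 0.0432
grip_force: 61.9
```

```bash
python3 -m creep '[{"offset":[0,0,0.3],"rot":[0,0,0]},{"offset":[0,0,0.55],"rot":[0,0,0]},{"offset":[0,0,0.6],"rot":[0,0,0]},{"offset":[0,0,0.6],"rot":[0,0,0]}]'
python3 -m creep '[{"offset":[0.15,0,0],"rot":[0,0,0]},{"offset":[0.3,0,0],"rot":[0,0,0]},{"offset":[0.45,0,0],"rot":[0,0,0]},{"offset":[0.45,0,0],"rot":[0,0,0]}]'
```

```text
t: 15.0
tcp_pos: [0.4536, 0.1539, 0.0713]
tool_rot: [-3.141, -0.0, 1.44]
force: [0.2, 0.0, -1.3]
grip_width: 0.0434
grip_force: 61.9
t: 15.33
tcp_pos: [0.4542, 0.1586, 0.0715]
tool_rot: [-3.142, -0.0, 1.44]
force: [0.3, 0.8, -1.1]
grip_width: 0.0432
grip_force: 61.9
```

Not quite on the floor yet, so I'll go down a little further, then slide up to A.

```bash
python3 -m creep '[{"offset":[0,0,0.06],"rot":[0,0,0]},{"offset":[0,0,0.06],"rot":[0,0,0]},{"offset":[0,0,0.06],"rot":[0,0,0]}]'
python3 -m creep '[{"offset":[0.1,0,0],"rot":[0,0,0]},{"offset":[0.15,0,0],"rot":[0,0,0]},{"offset":[0.15,0,0],"rot":[0,0,0]}]'
```

```text
t: 15.58
tcp_pos: [0.4543, 0.1584, 0.071]
tool_rot: [3.141, -0.0, 1.44]
force: [-1.1, 0.4, 3.4]
grip_width: 0.0432
grip_force: 62.3
t: 15.83
tcp_pos: [0.4544, 0.1595, 0.071]
tool_rot: [3.142, 0.001, 1.44]
force: [-2.1, -4.2, 6.9]
grip_width: 0.0429
grip_force: 62.7
```

```bash
python3 -m creep '[{"offset":[0,0,0],"rot":[0,0,0]},{"offset":[0,0,0],"rot":[0,0,0]},{"offset":[0,0,0],"rot":[0,0,0]},{"offset":[0,0,0],"rot":[0,0,0]},{"offset":[0,0,0],"rot":[0,0,0]},{"offset":[0,0,0],"rot":[0,0,0]}]' 0
python3 -m creep '[{"offset":[0,0,-2],"rot":[0,0,0]},{"offset":[0,0,-6],"rot":[0,0,0]},{"offset":[0,0,-9],"rot":[0,0,0]},{"offset":[0,0,-9],"rot":[0,0,0]},{"offset":[0,0,-9],"rot":[0,0,0]}]'
python3 go.py .439 .05 .16 82.5
```

```text
t: 16.33
tcp_pos: [0.4544, 0.1598, 0.0708]
tool_rot: [-3.142, -0.0, 1.44]
force: [-0.1, 0.5, 0.3]
grip_width: 0.0854
grip_force: 0.0
t: 16.75
tcp_pos: [0.4551, 0.16, 0.1623]
tool_rot: [3.139, -0.001, 1.44]
force: [-0.5, -0.2, -0.4]
grip_width: 0.0855
grip_force: 0.0
offset [-11.11  -0.16   0.22] rot [ 0.003 -0.001 -0.   ] at [0.4551 0.16   0.1623] yaw [ 1.798e+02 -1.000e-01  8.250e+01] F [-0.5 -0.2 -0.4] w 0.08547974927781285 t 16.75
```

```bash
python3 -m creep '[{"offset":[-9.6,-0.16,0],"rot":[0,0,0]},{"offset":[-9.6,-0.16,0],"rot":[0,0,0]},{"offset":[-9.6,-0.16,0],"rot":[0,0,0]},{"offset":[-9.6,-0.16,0],"rot":[0,0,0]},{"offset":[-9.6,-0.16,0],"rot":[0,0,0]},{"offset":[-9.6,-0.16,0],"rot":[0,0,0]},{"offset":[-9.6,-0.16,0],"rot":[0,0,0]},{"offset":[-9.6,-0.16,0],"rot":[0,0,0]}]' 255
python3 go.py .4417 .062 .043 82.7; python3 - <<'E'
from h import *
o=[]
u=np.array([np.cos(np.radians(82.7)),np.sin(np.radians(82.7))]); v=np.array([u[1],-u[0]])
for n,c in(("top",(165,232)),("side",(325,200))):
    p,d=r.capture(n); W=cloud(n,d); o.append(cv2.resize(p[c[1]-40:c[1]+40,c[0]-50:c[0]+50,::-1],(400,320),interpolation=cv2.INTER_CUBIC))
    for lo,hi in((.074,.092),(.057,.066)):
        m=(W[...,2]>lo)&(W[...,2]<hi)&(W[...,1]>.06)&(W[...,1]<.28)&(abs(W[...,0]-.455)<.06)
        k,L,S,C=cv2.connectedComponentsWithStats(m.astype(np.uint8),connectivity=4)
        for i in range(1,k):
            if S[i,4]<25: continue
            q=W[L==i]; e=(q[:,:2]-[.455,.1835])@np.c_[u,v]*1e3; print(n,lo,S[i],np.median(q[:,2]).round(4),'along',np.percentile(e[:,0],[1,99]).round(1),'across',np.percentile(e[:,1],[1,99]).round(1),rect(q[:,:2]))
cv2.imwrite("pics/p2.png",np.hstack(o))
E
```

```text
t: 17.42
tcp_pos: [0.4403, 0.0656, 0.1605]
tool_rot: [-3.141, -0.0, 1.441]
force: [-0.0, -0.3, 0.9]
grip_width: 0.0001
grip_force: 0.0
offset [-0.34  0.19 11.75] rot [-0.001 -0.    -0.002] at [0.4403 0.0656 0.1605] yaw [-180.    -0.    82.6] F [-0.  -0.3  0.9] w 6.371626371464521e-05 t 17.4167
top 0.057 [124 237  25   7  89] 0.0611 along [16.9 57.7] across [-23.3 -14.5] (array([0.4411, 0.2221]), 43.9, 8.4, 84.4)
side 0.074 [316 177  17  12 157] 0.0834 along [-37.8  10.7] across [-23.   22.1] (array([0.4526, 0.17  ]), 51.5, 45.5, 78.2)
side 0.057 [315 189  17  15 164] 0.0628 along [-93.2 -29.2] across [-22.9  21.1] (array([0.4464, 0.1224]), 68.7, 44.3, 84.6)
```

View pics/p2.png

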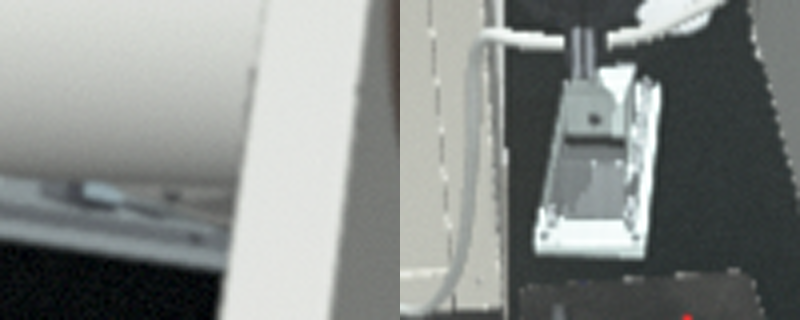

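The side view shows both spacers upright in the channel (a 48 mm stack, 45 wide). I'll lower the closed fingers behind the jaw.

```bash
python3 -m creep '[{"offset":[-0.35,0.15,3],"rot":[0,0,0]},{"offset":[-0.35,0.15,7],"rot":[0,0,0]},{"offset":[-0.35,0.15,10],"rot":[0,0,0]},{"offset":[-0.35,0.15,11.8],"rot":[0,0,0]},{"offset":[-0.35,0.15,11.8],"rot":[0,0,0]},{"offset":[-0.35,0.15,11.8],"rot":[0,0,0]}]'
python3 -m creep '[{"offset":[0.4,0,0],"rot":[0,0,0]},{"offset":[0.8,0,0],"rot":[0,0,0]},{"offset":[1.2,0,0],"rot":[0,0,0]},{"offset":[1.2,0,0],"rot":[0,0,0]}]'
```

```text
t: 18.02
tcp_pos: [0.4411, 0.0615, 0.0428]
tool_rot: [-3.14, -0.0, 1.44]
force: [0.6, -0.3, 1.2]
grip_width: 0.0001
grip_force: 0.0
t: 18.35
tcp_pos: [0.4434, 0.0739, 0.0438]
tool_rot: [3.14, -0.0, 1.44]
force: [0.5, 0.6, 1.0]
grip_width: 0.0
grip_force: 0.0
```

```bash
python3 -m creep '[{"offset":[0.3,0,0],"rot":[0,0,0]},{"offset":[0.6,0,0],"rot":[0,0,0]},{"offset":[0.8,0,0],"rot":[0,0,0]},{"offset":[0.8,0,0],"rot":[0,0,0]}]'
python3 -m creep '[{"offset":[0.3,0,0],"rot":[0,0,0]},{"offset":[0.5,0,0],"rot":[0,0,0]},{"offset":[0.5,0,0],"rot":[0,0,0]}]'
python3 -m creep '[{"offset":[0.3,0,0],"rot":[0,0,0]},{"offset":[0.5,0,0],"rot":[0,0,0]},{"offset":[0.5,0,0],"rot":[0,0,0]}]'
```

```text
t: 18.68
tcp_pos: [0.444, 0.0814, 0.0429]
tool_rot: [3.142, -0.0, 1.44]
force: [-0.8, 0.3, -0.2]
grip_width: 0.0
grip_force: 0.0
t: 18.93
tcp_pos: [0.4446, 0.0862, 0.0428]
tool_rot: [-3.141, 0.0, 1.44]
force: [-1.0, -1.7, 0.8]
grip_width: -0.0003
grip_force: 0.9
t: 19.18
tcp_pos: [0.4452, 0.0912, 0.0428]
tool_rot: [-3.141, -0.0, 1.44]
force: [-0.3, -1.5, 1.0]
grip_width: 0.0003
grip_force: 1.1
```

```bash
python3 -m creep '[{"offset":[0.2,0,0],"rot":[0,0,0]},{"offset":[0.4,0,0],"rot":[0,0,0]},{"offset":[0.4,0,0],"rot":[0,0,0]}]'
python3 -m creep '[{"offset":[0.2,0,0],"rot":[0,0,0]},{"offset":[0.3,0,0],"rot":[0,0,0]},{"offset":[0.3,0,0],"rot":[0,0,0]}]'
python3 -m creep '[{"offset":[0.2,0,0],"rot":[0,0,0]},{"offset":[0.3,0,0],"rot":[0,0,0]},{"offset":[0.3,0,0],"rot":[0,0,0]}]'
```

```text
t: 19.43
tcp_pos: [0.4457, 0.0952, 0.0428]
tool_rot: [-3.141, -0.0, 1.44]
force: [-1.2, -2.1, 0.3]
grip_width: 0.0001
grip_force: 1.3
t: 19.68
tcp_pos: [0.4461, 0.098, 0.0428]
tool_rot: [-3.141, 0.0, 1.44]
force: [-1.9, -4.8, 1.0]
grip_width: 0.0004
grip_force: 2.1
t: 19.93
tcp_pos: [0.4465, 0.1007, 0.0428]
tool_rot: [-3.141, 0.0, 1.44]
force: [-2.4, -7.1, 2.0]
grip_width: 0.0001
grip_force: 3.3
```

Pad contact came at about 13 mm of stroke and the force is rising. I'll keep pressing.

```bash
python3 -m creep '[{"offset":[0.15,0,0],"rot":[0,0,0]},{"offset":[0.25,0,0],"rot":[0,0,0]},{"offset":[0.25,0,0],"rot":[0,0,0]}]'
python3 -m creep '[{"offset":[0.1,0,0],"rot":[0,0,0]},{"offset":[0.2,0,0],"rot":[0,0,0]},{"offset":[0.2,0,0],"rot":[0,0,0]}]'
```

```text
t: 20.18
tcp_pos: [0.4467, 0.103, 0.0428]
tool_rot: [-3.141, 0.001, 1.44]
force: [-2.8, -8.9, 2.0]
grip_width: 0.0001
grip_force: 4.3
t: 20.43
tcp_pos: [0.447, 0.1049, 0.0428]
tool_rot: [-3.141, 0.001, 1.44]
force: [-2.9, -10.3, 1.6]
grip_width: 0.0001
grip_force: 5.2
```

```bash
python3 -m creep '[{"offset":[0.05,0,0],"rot":[0,0,0]},{"offset":[0.1,0,0],"rot":[0,0,0]},{"offset":[0.1,0,0],"rot":[0,0,0]}]'
python3 -m creep '[{"offset":[0.03,0,0],"rot":[0,0,0]},{"offset":[0.06,0,0],"rot":[0,0,0]},{"offset":[0.06,0,0],"rot":[0,0,0]},{"offset":[0.06,0,0],"rot":[0,0,0]}]'; python3 go.py .447 .1049 .0428 82.5
```

```text
t: 20.68
tcp_pos: [0.4471, 0.1056, 0.0428]
tool_rot: [-3.141, 0.002, 1.44]
force: [-3.2, -12.1, 3.3]
grip_width: -0.0
grip_force: 6.3
t: 21.02
tcp_pos: [0.4471, 0.1057, 0.0428]
tool_rot: [-3.141, 0.002, 1.44]
force: [-5.1, -17.4, 4.2]
grip_width: 0.0002
grip_force: 9.0
offset [-0.08 -0.    0.  ] rot [-0.     0.002  0.   ] at [0.4471 0.1057 0.0428] yaw [-1.80e+02  1.00e-01  8.25e+01] F [ -5.1 -17.4   4.2] w 0.00024610928290078873 t 21.0167
```

The pad has bottomed out: position stalled and the push is about 18 N, so the stack is clamped solid. I'll take one check picture before handing in.

```bash
python3 - <<'E'
from h import *
p,d=r.capture("side"); W=cloud("side",d)
m=(W[...,2]>.074)&(W[...,2]<.09)&(W[...,1]>.12)&(W[...,1]<.22)&(abs(W[...,0]-.455)<.04); q=W[m]; print(m.sum(),np.median(q[:,2]),rect(q[:,:2]))
cv2.imwrite("pics/end.png",p[120:420,240:640,::-1].repeat(2,0).repeat(2,1)[:600,:800])
E
```

```text
6 0.07643031322763219 (array([0.4397, 0.1487]), 62.8, 27.9, 27.7)
```

View pics/end.png

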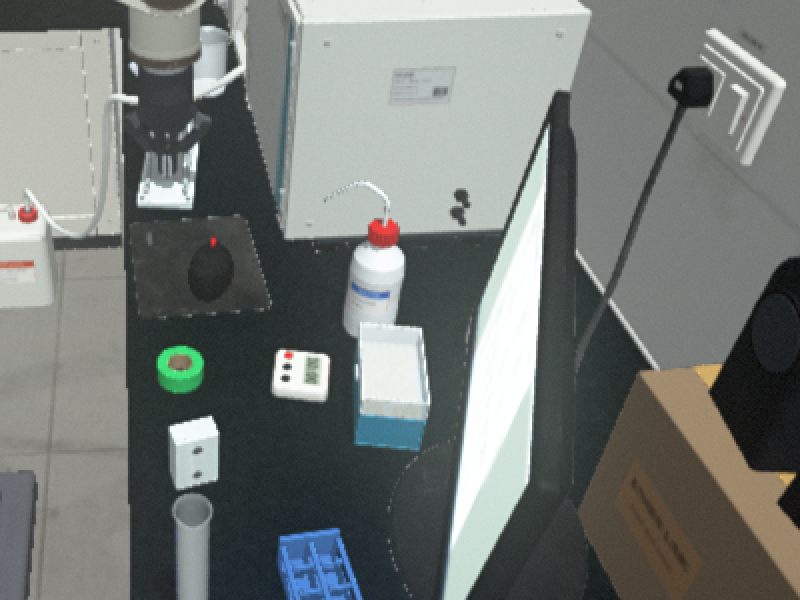

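The gripper hides the clamped stack. Spacer C, the roll and the other items stand where they were, and the closed fingers rest on the jaw's back. Handing in.

```bash
python3 -c "
from plant import r
print(r.hand_in())"
```

```text
the job is handed in; nothing more can be done
None
```

Handed in at about 21 s: spacers A and B are clamped between the pad and the cell with the arm still pressing the jaw at about 18 N, though the gripper hid the stack in the last picture, so the clamp is judged by feel (pad bottomed, jaw stalled).

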